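# Fetch a switch from the covered parts case

### The job

The switch module with the red rocker is in the parts case, but a carton and a jar are standing on the lid. Move both onto the green mat, swing the lid open and stand the red-rocker switch upright in the job tray; then shut the lid and put the carton and the jar back on it, each upright where it stood. Keep everything upright on the way and leave the other switch and the pliers where they are.

Things in the scene. Friction and masses are not known exactly. Their poses are not given: they have to be found in the camera images.
- case: Parts case: grey box, 136 (x) x 256 (y) x 52 mm high, walls and floor 5 mm, fixed. Origin: centre of its underside; +x points to the hinge side, -x to the side with the orange latches and the lid's handle. A 4 mm wide, 45 mm high divider at y = 0 makes two compartments, a switch standing in each. The brass screws in them can be ignored.
- lid (a joint): Hinge of the case's clear flat lid (136 x 256 x 6 mm, blue edge), 0 = shut, positive = open, up to 1.8 rad. The lid's underside lies at 52 mm and its top at 58 mm above the case's underside. The hinge axis runs along the case's y, at x = +68 mm, z = 52 mm of the case. A friction hinge: the lid stays at whatever angle it is left; moving it takes about 2 N at the handle.
- lid_grip (a point): Centre of the lid's handle: an orange round bar 34 mm long along the case's y, 16 mm in diameter, on a 12 x 14 mm stem, mid-width near the lid's front edge. Moves with the lid. Shut, it lies 20 mm above the lid's top (78 mm above the table), 122 mm in front of the hinge axis. Pinched on its two ends it can turn between the fingers. Lid's own axes: x to the hinge, y along it, z up when shut.
- red_switch_mid (a point): Centre (half-way up) of the wanted switch module: a cream and white block with a red rocker on top, 45 (x) x 22.5 (y) x 38 mm high (z up, rocker on top), about 40 g. Stands on the floor (5 mm thick) of one of the case's two compartments, under the clear lid.
- white_switch_mid (a point): Centre of the other switch module, same size, with a grey rocker, in the other compartment. To be left alone.
- carton_mid (a point): Centre (half-way up) of the lime green carton with a white and a black band, 52 x 52 x 78 mm high, about 140 g, z up. Stands on the lid at the start.
- jar_mid (a point): Centre (half-way up) of the jar of screws: round, 53 mm in diameter, 60 mm high, grey with a white label and yellow cap, about 160 g, z up. Stands on the lid at the start.
- mat: Dark green mat with a light grid, 220 (x) x 130 (y) x 3 mm, fixed, beside the case. Origin: centre of its underside. The side area for the carton and the jar.
- tray: Job tray: open light blue tray, 150 (x) x 130 (y) mm, 16 mm high, walls and floor 3 mm, fixed, on the other side of the case. Origin: centre of its underside.
- pliers_mid (a point): Middle of a pair of pliers with red handles, about 165 mm long and 75 mm wide, 18 mm high, lying on the table beyond the case. To be left alone.
Things that resemble listed ones, but are neither listed nor needed, are in the scene too. Leave any pink or yellow look-alike of the tray alone.

How it is judged:
On the way, in this order (a step that is already met when the one before it is completed fails the run):
1. the carton and the jar both stand on the mat, let go, with the lid still shut (x of carton_mid in the frame of mat between -0.1 and 0.1 m and y of carton_mid in the frame of mat between -0.055 and 0.055 m and x of jar_mid in the frame of mat between -0.1 and 0.1 m and y of jar_mid in the frame of mat between -0.055 and 0.055 m and height (world z) of carton_mid below 0.046 m and height (world z) of jar_mid below 0.037 m and contact force between each of carton, jar and the fingers below 0.1 N and value of joint lid below 0.1 rad), for 0.2 s.
2. the lid is swung open (value of joint lid above 1.25 rad), for 0.2 s.
3. the red-rocker switch stands upright in the job tray, let go (x of red_switch_mid in the frame of tray between -0.066 and 0.066 m and y of red_switch_mid in the frame of tray between -0.056 and 0.056 m and height (world z) of red_switch_mid below 0.026 m and angle between red_switch_mid's own z axis and vertical below 0.15 rad and contact force between red_switch and the fingers below 0.1 N), for 0.2 s.
At the end, for the whole second after the job is handed in: The lid is shut (within 0.04 rad); the carton and the jar stand upright on it, each within 15 mm of where it stood at the start; the red-rocker switch stands upright on the floor of the job tray, its centre inside the tray's walls; all are let go and at rest (distance of each of carton_mid, jar_mid from where it was at the start of the episode below 0.015 m and angle between each of carton_mid, jar_mid's own z axis and vertical below 0.1 rad and value of joint lid below 0.04 rad and x of red_switch_mid in the frame of tray between -0.066 and 0.066 m and y of red_switch_mid in the frame of tray between -0.056 and 0.056 m and height (world z) of red_switch_mid below 0.026 m and angle between red_switch_mid's own z axis and vertical below 0.15 rad and linear speed of each of carton, jar, red_switch below 0.02 m/s); the robot touches nothing.
It fails at once if the carton or the jar is tipped over (angle between any of carton_mid, jar_mid's own z axis and vertical above 0.7 rad).
It fails at once if the red-rocker switch is tipped over (angle between red_switch_mid's own z axis and vertical above 0.8 rad).
It fails at once if the other switch is moved by more than 25 mm (distance of white_switch_mid from where it was at the start of the episode above 0.025 m).
It fails at once if the pliers are moved by more than 25 mm (distance of pliers_mid from where it was at the start of the episode above 0.025 m).
It also fails if it takes over 144 s, if anything falls off the work surface, if the arm or the gripper's body presses on something with over 40 N, if the wrist force passes 120 N, or if a joint passes its speed limit or range.

### The arm

A 7-joint arm with a two-finger parallel gripper is mounted at the origin on the work surface. World frame = base frame: x ahead of the robot, y to its left, z up, the work surface at z = 0. Lengths are in m, angles in rad, forces in N, time in s.
With the tool pointing down it reaches from about 0.35 to 0.9 m from the base axis. Payload 7.2 kg.
Tool frame: the origin (TCP) lies midway between the tips of the shut fingers; the grasp point (between the pads) lies 19 mm behind it; z points along the fingers, y is the line along which they close (so a half turn about z gives the same grasp; the last joint's range is limited). The gripper opens to 85 mm and grips with 20 to 120 N. Pads are 22 mm wide; open, the fingers measure 114 mm over their backs; the gripper's body (76 mm by 85 mm) begins 54 mm behind the grasp point. The pads swing forward as they close: fully open they stand 13 mm farther back than shut.
Start: joints at [1.057, 0.411, -0.013, 1.596, 0.006, 1.134, -0.082], TCP at [0.269, -0.564, 0.231] pointing down, gripper open.
Joint ranges: [-2.95, 2.95], [-0.29, 1.99], [-1.47, 1.44], [0.14, 2.54], [-1.03, 4.17], [0.13, 1.85], [-2.86, 2.86]. Speed limits (rad/s): [2.39, 2.39, 3.01, 3.01, 3.14, 3.14, 3.14].

### API

Orientations are given as a 3x3 rotation matrix whose columns are the frame's x, y, z axes.
In Python, from bench import r, vision gives the robot as it stands. The module is installed in compiled form; this text tells all that it offers.
- The arm moves only by the tool arm_command, never from a script. Its argument "plan" is a list of rows, each a list of 3 entries, a list of its own where there are three numbers: the turn, a rotation vector about the world's x, y, z in rad, then the shift along the world's x, y, z in mm, then the closure in counts, from 0 (fully open) to 255 (shut). In form: [[[rx, ry, rz], [dx, dy, dz], grip], ...]. A call has 1 to 12 rows; each row shifts and turns the commanded pose from where the row before left it; what a row does not reach is not made up. A row lasts 1/12 s, in which the tool goes at most 41.7 mm and 7.16 degrees, less where a joint would pass 70% of its speed; a pose out of reach is approached as far as the arm can. A call is refused whole if a number of a shift passes 41.7 or a number of a turn 0.125, either way. A call with a gripper value outside its range is refused whole. The fingers move at their own pace and stop on an object; "force" is the grip in N (left out, the last holds). Time passes only in rows, so rows that do not move let the fingers close. It gives the time, the measured TCP pose, the force, the opening and the grip force at its end, in the units of the state.
- r.read_state(): the state, without advancing time (a new reading comes with each control period).
- vision.capture(name): name is "scene" or "side" or "wrist"; returns the picture (384x512x3 uint8, red, green, blue); there is no depth.
- vision.camera_params(name): a dict with "fx", "fy", "cx", "cy" (pixels), "xyz" and "attitude" of the camera in the world. Camera axes: x right, y up, looking along -z (the intrinsics and any distortion apply to the point x, -y, -z); pixel columns grow to the right and rows downward; lengths in m; the calibration is good to about 2 mm. The wrist camera is an equidistant fisheye: a pixel r from the principal point sees the ray r / f radians off the axis. A picture is of the moment at which its call begins: read the wrist's pose just before it. camera_params takes no time and is no camera call; for the wrist camera it gives the pose at the moment of the call.
- r.sign_off(): hands the job in; it is judged then, once.
The state is a dict: "clock": time; "qpos": joint angles; "qd": joint speeds; "effort": joint torques, N m; "tcp_pos": TCP position; "tool_rot": TCP orientation; "wrist_force": force on the tool from outside, world axes, zero at the start; "torque": the same for the moment, N m; "finger_gap": opening from 0.0 (shut) to 1.0 (fully open); "finger_force": force on a finger pad.
Only numpy, scipy, OpenCV 4.12 (cv2) and the standard library are available. Lean on these libraries where they do the work, as an engineer would, in place of code of your own. Each camera call takes 0.05 s, during which the arm holds its last target. There are 200 camera calls.

## Working session

There is one attempt and no reset: what is moved stays moved. The work goes in short steps, Python scripts to look and compute and a tool call to move; the robot and the scene stay as the last step left them, time stands still between calls to the robot, and variables do not carry over. Pictures are saved under pics/ and viewed, at most 14 in all, crops included, and the job is handed in when it is done.

Besides the shell and the picture viewer there is one more tool, called after "Call:" as a command line: name --argument value ..., lists and objects as JSON in quotes. arm_command: Moves the arm, as the interface text tells. Its arguments: {"type":"object","properties":{"plan":{"type":"array","items":{"type":"array"}},"force":{"type":"number"}},"required":["plan"]}

```bash
mkdir -p pics
cat > h.py <<'E'
import numpy as np, cv2
from bench import r, vision
def ray(n,u,v,p=None):
    p=p or vision.camera_params(n)
    x=(u-p['cx'])/p['fx']; y=(v-p['cy'])/p['fy']
    if n=='wrist':
        t=np.hypot(x,y); s=np.sin(t)/t if t>1e-9 else 1
        d=np.array([x*s,-y*s,-np.cos(t)])
    else: d=np.array([x,-y,-1.])
    return np.array(p['xyz']),np.array(p['attitude'])@d
def onz(n,u,v,z,p=None):
    o,d=ray(n,u,v,p); return o+d*(z-o[2])/d[2]
def save(im,f): cv2.imwrite('pics/'+f,cv2.cvtColor(im,cv2.COLOR_RGB2BGR))
E
python3 - <<'E'
from h import *
for n in ['scene','side','wrist']:
    p=vision.camera_params(n); print(n,{k:np.round(v,3).tolist() for k,v in p.items()})
    im=vision.capture(n); np.save(n+'.npy',im); save(im,n+'0.png')
a=r.read_state(); print(a)
E
```

```text
scene {'fx': 347.328, 'fy': 347.328, 'cx': 250.437, 'cy': 186.935, 'xyz': [0.821, 0.306, 0.784], 'attitude': [[-0.783, -0.501, 0.369], [0.622, -0.625, 0.472], [-0.006, 0.598, 0.801]]}
side {'fx': 359.993, 'fy': 359.993, 'cx': 252.997, 'cy': 188.788, 'xyz': [0.249, 0.493, 0.816], 'attitude': [[-0.927, 0.296, -0.232], [-0.376, -0.696, 0.611], [0.02, 0.654, 0.757]]}
wrist {'fx': 297.319, 'fy': 297.319, 'cx': 257.691, 'cy': 190.737, 'xyz': [0.342, -0.53, 0.373], 'attitude': [[0.431, 0.857, 0.281], [-0.902, 0.41, 0.133], [-0.001, -0.311, 0.95]]}
{'clock': 0.15, 'qpos': array([ 1.05678129,  0.41172795, -0.01272299,  1.59683661,  0.00560206,
        1.1343246 , -0.0822059 ]), 'qd': array([-0.00038826, -0.00363929, -0.00208671, -0.00196363, -0.00082097,
       -0.00128785, -0.00012777]), 'effort': array([ 1.78799659e-03, -6.01034689e+01,  6.82863537e-01, -2.99647218e+01,
        1.39423984e-02,  7.84592237e-03, -5.33627440e-05]), 'tcp_pos': array([ 0.26930576, -0.56357799,  0.23064508]), 'tool_rot': array([[ 9.02247164e-01,  4.31218820e-01, -6.19957068e-04],
       [ 4.31219257e-01, -9.02246500e-01,  1.09793465e-03],
       [-8.59040108e-05, -1.25794585e-03, -9.99999205e-01]]), 'wrist_force': array([ 0.21184774, -0.63808328, -0.22379205]), 'torque': array([-0.06184417,  0.05004552, -0.07551491]), 'finger_force': 0.0, 'finger_gap': 1.0023152080631077}
```

View pics/scene0.png

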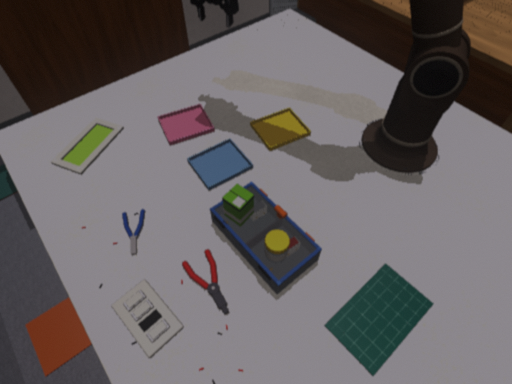

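View pics/side0.png

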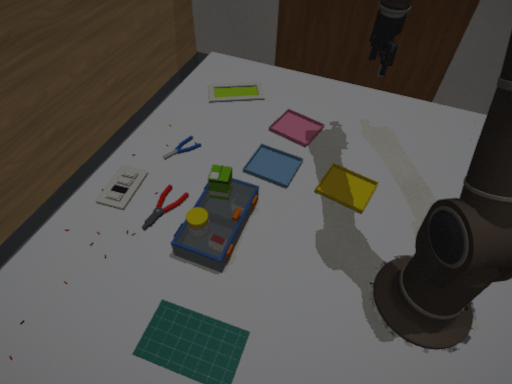

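Scene view: case at (265,235), carton at (238,203), jar at (277,241), red rocker showing at about (292,243). The mat is at (380,317) and the red pliers at (210,282). There are three tray candidates: blue (220,163), pink (186,124) and yellow (280,128). Blue fits "light blue". The blue pliers at (133,230) are decoys. In the side view the case is at (217,220), blue tray at (273,165) and mat at (192,342).

Run:
```python
from h import *
def comps(im,lo,hi,amin=25):
    hsv=cv2.cvtColor(im,cv2.COLOR_RGB2HSV); m=cv2.inRange(hsv,lo,hi)
    n,l,s,c=cv2.connectedComponentsWithStats(m)
    return [(l==i).astype(np.uint8) for i in range(1,n) if s[i,4]>=amin]
C={'blue':((100,90,50),(125,255,255),200),'mat':((75,90,30),(95,255,255),500),'orange':((5,180,120),(15,255,255),8),
 'yellow':((22,150,140),(30,255,255),60),'lime':((36,120,60),(60,255,255),40),'red':((172,120,60),(180,255,255),8)}
Z={'blue':.016,'mat':.003,'orange':.058,'yellow':.118,'lime':.136,'red':.043}
for n in ['scene','side']:
    im=np.load(n+'.npy')
    for k,(lo,hi,a) in C.items():
        for m in comps(im,lo,hi,a):
            cs,_=cv2.findContours(m,cv2.RETR_EXTERNAL,cv2.CHAIN_APPROX_NONE); c=max(cs,key=cv2.contourArea)
            (cx,cy),(w,h),an=cv2.minAreaRect(c); M=m.nonzero()
            print(n,k,m.sum(),np.round([cx,cy,w,h]),'mean',np.round(onz(n,M[1].mean(),M[0].mean(),Z[k]),3)[:2])
            if k in('blue','mat'):
                B=cv2.boxPoints(cv2.minAreaRect(c)); ap=cv2.approxPolyDP(cv2.convexHull(c),6,True)[:,0]
                for q in ap: print('   ',q,np.round(onz(n,*q,Z[k]),3)[:2], np.round(onz(n,*q,.058),3)[:2])
a=np.load('scene.npy')[150:300,180:340]; b=np.load('side.npy')[150:280,160:300]
save(np.hstack([cv2.resize(a,(400,375),interpolation=cv2.INTER_CUBIC),cv2.resize(b,(400,375),interpolation=cv2.INTER_CUBIC)]),'crop1.png')
```

```text
scene blue 1613 [220. 163.  35.  54.] mean [ 0.486 -0.268]
    [230 141] [ 0.407 -0.323] [ 0.43  -0.288]
    [250 166] [ 0.422 -0.206] [ 0.443 -0.178]
    [208 187] [ 0.559 -0.219] [ 0.573 -0.19 ]
    [189 159] [ 0.545 -0.339] [ 0.56  -0.304]
scene blue 818 [265. 229. 104.  57.] mean [0.547 0.029]
    [320 250] [0.455 0.109] [0.475 0.12 ]
    [277 285] [0.594 0.11 ] [0.606 0.121]
    [210 209] [ 0.596 -0.156] [ 0.608 -0.13 ]
    [222 201] [ 0.556 -0.157] [ 0.571 -0.131]
    [288 217] [ 0.452 -0.009] [0.472 0.008]
scene mat 5805 [380. 318.  69.  92.] mean [0.465 0.301]
    [386 265] [0.353 0.233] [0.386 0.238]
    [431 304] [0.35  0.355] [0.383 0.351]
    [372 374] [0.562 0.364] [0.581 0.359]
    [326 325] [0.566 0.24 ] [0.584 0.245]
scene orange 31 [281. 210.  11.   2.] mean [ 0.473 -0.018]
scene lime 771 [ 88. 144.  16.  54.] mean [ 0.766 -0.445]
scene lime 308 [238. 196.  20.  23.] mean [ 0.559 -0.076]
scene red 51 [204. 120.  13.   8.] mean [ 0.432 -0.429]
side blue 1433 [272. 165.  51.  32.] mean [ 0.474 -0.266]
    [261 145] [ 0.541 -0.339] [ 0.526 -0.295]
    [301 159] [ 0.401 -0.328] [ 0.393 -0.285]
    [285 187] [ 0.41  -0.196] [ 0.401 -0.16 ]
    [244 170] [ 0.548 -0.213] [ 0.533 -0.176]
side blue 656 [215. 215.  53.  91.] mean [0.528 0.015]
    [257 186] [ 0.487 -0.168] [ 0.475 -0.133]
    [220 261] [0.481 0.1  ] [0.468 0.121]
    [171 243] [0.62  0.102] [0.6   0.122]
    [232 179] [ 0.567 -0.164] [ 0.55 -0.13]
side mat 5992 [191. 344. 102.  64.] mean [0.452 0.301]
    [248 332] [0.351 0.23 ] [0.344 0.248]
    [230 383] [0.345 0.338] [0.339 0.349]
    [204 383] [0.394 0.358] [0.384 0.368]
    [133 353] [0.56  0.364] [0.539 0.373]
    [162 300] [0.565 0.239] [0.544 0.256]
side lime 388 [235.  91.   9.  43.] mean [ 0.668 -0.422]
side lime 223 [220. 173.  21.  15.] mean [ 0.553 -0.076]
```

View pics/crop1.png

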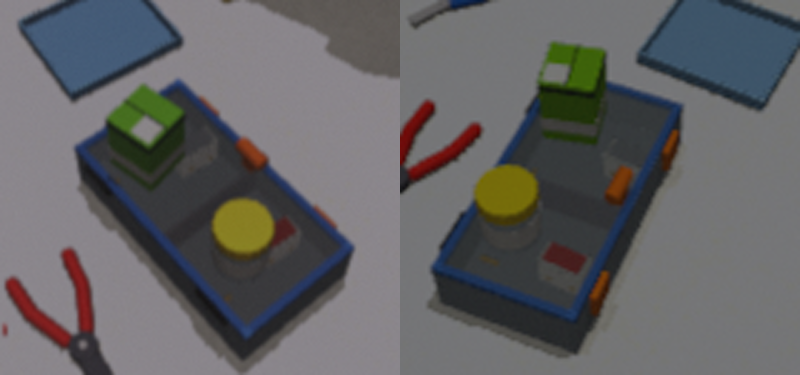

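The crop confirms it: the blue tray is the job tray, and the red rocker is in the +y compartment partly under the jar. The jar cap is yellow and the carton is lime. The handle and latches face the robot (-x), so the hinge is at about x=0.606. I'll move the wrist camera over the case for finer measurements.

Call:
arm_command --plan '[[[0,0,-0.05],[17,31,8],0],[[0,0,-0.05],[17,31,8],0],[[0,0,-0.05],[17,31,8],0],[[0,0,-0.05],[17,31,8],0],[[0,0,-0.05],[17,31,8],0],[[0,0,-0.05],[17,31,8],0],[[0,0,-0.05],[17,31,8],0],[[0,0,-0.05],[17,31,8],0],[[0,0,-0.046],[17,31,8],0]]'

```text
clock: 0.9
tcp_pos: [0.4228, -0.2832, 0.3037]
tool_rot: [[1.0, -0.003, -0.0], [-0.003, -1.0, -0.0], [-0.0, 0.0, -1.0]]
wrist_force: [0.5, -0.2, -0.2]
finger_gap: 1.0
finger_force: 0.0
```

Call:
arm_command --plan '[[[0,0,0],[17,31,8],0],[[0,0,0],[17,31,8],0],[[0,0,0],[17,31,8],0],[[0,0,0],[17,31,8],0],[[0,0,0],[17,31,8],0],[[0,0,0],[17,31,8],0],[[0,0,0],[17,31,8],0],[[0,0,0],[17,31,8],0],[[0,0,0],[17,31,8],0],[[0,0,0],[0,0,0],0],[[0,0,0],[0,0,0],0]]'

```text
clock: 1.82
tcp_pos: [0.5759, -0.0034, 0.375]
tool_rot: [[1.0, 0.004, -0.0], [0.004, -1.0, 0.001], [-0.0, -0.001, -1.0]]
wrist_force: [-0.5, -0.2, 0.8]
finger_gap: 1.002
finger_force: 0.0
```

Run:
```python
from h import *
import json
p=vision.camera_params('wrist'); im=vision.capture('wrist'); np.save('w1.npy',im)
json.dump({k:np.array(v).tolist() for k,v in p.items()},open('w1.json','w'))
save(cv2.resize(im,(800,600)),'w1.png'); s=r.read_state(); print(s['tcp_pos'],s['tool_rot'].round(3),s['clock'],p['xyz'])
```

```text
[ 0.5754014  -0.00546895  0.3747256 ] [[ 1.     0.001 -0.001]
 [ 0.001 -1.    -0.   ]
 [-0.001  0.    -1.   ]] 1.8667 [ 0.65663007 -0.00399466  0.51724983]
```

View pics/w1.png

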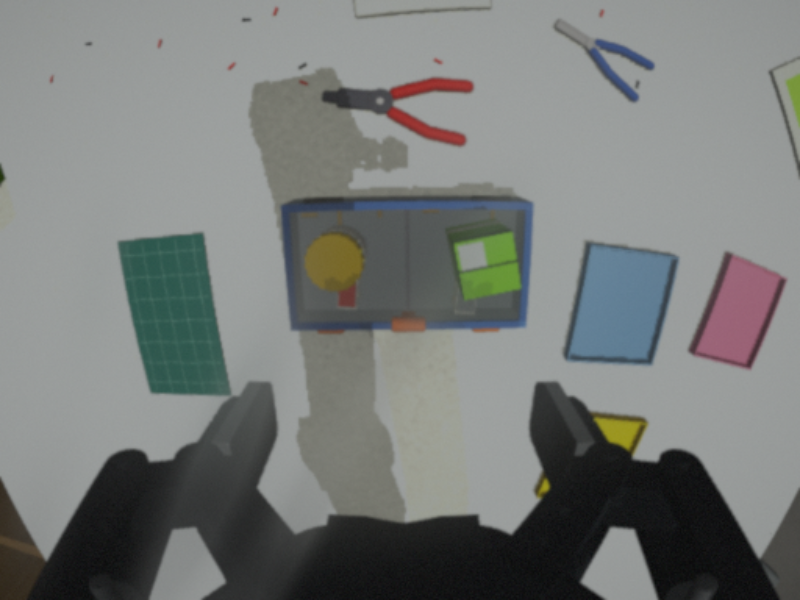

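The wrist view (800-px scale) shows the lid from (282,200) to (530,328), cap at (334,262), carton top at (486,265) and red rocker at (347,295). The handle is at (408,324), mat at (175,315), and blue tray at (622,303). Next I'll measure these precisely.

```bash
cat >> h.py <<'E'
def mask(im,lo,hi,box=None):
    m=cv2.inRange(cv2.cvtColor(im,cv2.COLOR_RGB2HSV),lo,hi)
    if box: k=np.zeros_like(m); k[box[1]:box[3],box[0]:box[2]]=1; m*=k
    n,l,s,c=cv2.connectedComponentsWithStats(m)
    i=1+np.argmax(s[1:,4]); return (l==i).astype(np.uint8)
def outline(m): return max(cv2.findContours(m,cv2.RETR_EXTERNAL,cv2.CHAIN_APPROX_NONE)[0],key=cv2.contourArea)[:,0]
def rect(n,m,z,p=None):
    P=np.array([onz(n,u,v,z,p)[:2] for u,v in outline(m)],np.float32)
    (x,y),(a,b),t=cv2.minAreaRect(P); return np.round([x,y,a,b,t],4)
E
python3 - <<'E'
from h import *
import json
im=np.load('w1.npy');p=json.load(open('w1.json'))
q=lambda *b:[int(v/1.5625) for v in b]
for n,lo,hi,b,z in [('lid',(105,120,50),(125,255,255),q(260,180,550,345),.058),('mat',(70,80,30),(95,255,255),q(100,220,240,410),.003),
 ('tray',(98,60,50),(118,255,255),q(550,225,690,375),.016),('cap',(18,120,60),(30,255,255),q(290,220,380,310),.118),
 ('carton',(33,120,120),(60,255,255),q(430,210,540,310),.136),('handle',(3,100,60),(17,255,255),q(385,310,430,340),.082),
 ('rocker',(170,100,50),(180,255,255),q(325,275,370,315),.043)]:
    m=mask(im,lo,hi,b); M=outline(m); print(n,m.sum(),M.min(0),M.max(0),rect('wrist',m,z,p))
# scene/side cap
for n,b in(('scene',(255,225,300,255)),('side',(180,200,215,230)),):
    m=mask(np.load(n+'.npy'),(18,120,60),(32,255,255),b);print(n,'cap',m.sum(),rect(n,m,.118))
E
```

```text
lid 139 [227 130] [277 132] [0.6033 0.0049 0.0034 0.0775 0.0946]
mat 5060 [ 77 150] [143 251] [0.4577 0.2941 0.2156 0.1253 2.3211]
tray 4042 [363 156] [433 232] [ 0.4808 -0.2775  0.1305  0.1487 85.1096]
cap 1053 [196 149] [231 185] [5.59800e-01 5.76000e-02 4.96000e-02 5.17000e-02 8.89045e+01]
carton 960 [295 149] [332 190] [ 0.5614 -0.0771  0.0509  0.0508 12.0324]
handle 129 [251 204] [270 211] [ 0.4862 -0.0089  0.0118  0.03    0.2807]Traceback (most recent call last):
  File "<stdin>", line 9, in <module>
  File "h.py", line 18, in mask
    i=1+np.argmax(s[1:,4]); return (l==i).astype(np.uint8)
        ~~~~~~~~~^^^^^^^^^
    return _wrapfunc(a, 'argmax', axis=axis, out=out, **kwds)
    return bound(*args, **kwds)
ValueError: attempt to get argmax of an empty sequence
```

Call:
arm_command --plan '[[[0,0,0.07],[-5,-24,-20],0],[[0,0,0.07],[-5,-24,-20],0],[[0,0,0.07],[-4,-23,-20],0],[[0,0,0],[0,0,-33],0],[[0,0,0],[0,0,-33],0],[[0,0,0],[0,0,-33],0],[[0,0,0],[0,0,-33],0],[[0,0,0],[0,0,-33],0],[[0,0,0],[0,0,-33],0],[[0,0,0],[0,0,-29],0],[[0,0,0],[0,0,0],0],[[0,0,0],[0,0,0],0]]'

```text
clock: 2.87
tcp_pos: [0.5598, -0.0783, 0.0874]
tool_rot: [[0.978, 0.207, -0.004], [0.207, -0.978, -0.0], [-0.004, -0.001, -1.0]]
wrist_force: [0.0, 0.3, 0.3]
finger_gap: 0.995
finger_force: 0.0
```

Call:
arm_command --plan '[[[0,0,0],[0,0,0],70],[[0,0,0],[0,0,0],140],[[0,0,0],[0,0,0],255],[[0,0,0],[0,0,0],255],[[0,0,0],[0,0,0],255],[[0,0,0],[0,0,0],255],[[0,0,0],[0,0,0],255],[[0,0,0],[0,0,0],255]]' --force 25

```text
clock: 3.53
tcp_pos: [0.5627, -0.0772, 0.0905]
tool_rot: [[0.978, 0.208, 0.003], [0.208, -0.978, -0.001], [0.003, 0.001, -1.0]]
wrist_force: [-1.1, -1.4, 7.2]
finger_gap: 0.603
finger_force: 31.1
```

Call:
arm_command --plan '[[[0,0,0],[0,0,10],255],[[0,0,0],[0,0,25],255],[[0,0,0],[0,0,35],255],[[0,0,0],[0,0,30],255],[[0,0,0],[-2,15,0],255],[[0,0,0],[-4,30,0],255],[[0,0,0],[-4,30,0],255],[[0,0,0],[-4,30,0],255],[[0,0,0],[-4,30,0],255],[[0,0,0],[-4,30,0],255],[[0,0,0],[-4,30,0],255],[[0,0,0],[-4,30,0],255]]'

```text
clock: 4.53
tcp_pos: [0.5311, 0.1494, 0.1895]
tool_rot: [[0.978, 0.208, 0.001], [0.208, -0.978, -0.0], [0.001, 0.0, -1.0]]
wrist_force: [0.9, 0.8, -0.9]
finger_gap: 0.604
finger_force: 30.3
```

Call:
arm_command --plan '[[[0,0,0],[-4,30,0],255],[[0,0,0],[-4,30,0],255],[[0,0,0],[-4,30,0],255],[[0,0,0],[-4,30,0],255],[[0,0,0],[-2,28,0],255],[[0,0,0],[0,0,-25],255],[[0,0,0],[0,0,-35],255],[[0,0,0],[0,0,-35],255],[[0,0,0],[0,0,-30],255],[[0,0,0],[0,0,-15],255],[[0,0,0],[0,0,-8],255],[[0,0,0],[0,0,0],255]]'

```text
clock: 5.53
tcp_pos: [0.5128, 0.2956, 0.0393]
tool_rot: [[0.978, 0.208, -0.002], [0.208, -0.978, -0.001], [-0.002, 0.001, -1.0]]
wrist_force: [0.0, 0.1, -1.4]
finger_gap: 0.608
finger_force: 30.1
```

Run:
```python
from h import *
a=vision.capture('scene')[200:384,180:460]; b=vision.capture('side')[150:384,100:400]
save(np.hstack([cv2.resize(a,(400,263)),cv2.resize(b,(338,263))]),'c2.png'); s=r.read_state(); print(s['tcp_pos'],s['wrist_force'],s['finger_gap'])
```

```text
[0.51413553 0.2966076  0.04162005] [ 0.40257639 -0.04644113 -1.75266322] 0.603254184090537
```

View pics/c2.png

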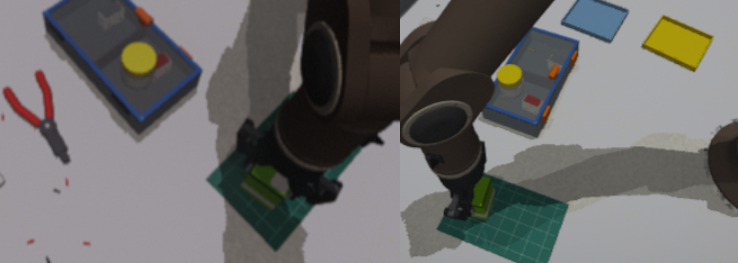

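The carton hangs level over the mat, still slightly clear of it. I'll lower it until it touches.

Call:
arm_command --plan '[[[0,0,0],[0,0,-3],255],[[0,0,0],[0,0,-2],255],[[0,0,0],[0,0,0],255],[[0,0,0],[0,0,0],255]]'

```text
clock: 5.97
tcp_pos: [0.5137, 0.2961, 0.0359]
tool_rot: [[0.978, 0.208, 0.001], [0.208, -0.978, 0.0], [0.001, -0.0, -1.0]]
wrist_force: [0.2, 0.9, -1.9]
finger_gap: 0.603
finger_force: 30.1
```

Call:
arm_command --plan '[[[0,0,0],[0,0,-1],255],[[0,0,0],[0,0,-1],255],[[0,0,0],[0,0,0],255],[[0,0,0],[0,0,0],255]]'

```text
clock: 6.3
tcp_pos: [0.5138, 0.2962, 0.0356]
tool_rot: [[0.978, 0.208, 0.001], [0.208, -0.978, -0.0], [0.001, 0.0, -1.0]]
wrist_force: [-5.2, -4.2, 17.7]
finger_gap: 0.61
finger_force: 32.2
```

Call:
arm_command --plan '[[[0,0,0],[0,0,1],255],[[0,0,0],[0,0,0],150],[[0,0,0],[0,0,0],80],[[0,0,0],[0,0,0],0],[[0,0,0],[0,0,0],0],[[0,0,0],[0,0,0],0],[[0,0,0],[0,0,10],0],[[0,0,0],[0,0,30],0],[[0,0,0],[0,0,40],0],[[0,0,0],[0,0,40],0],[[0,0,0],[0,0,40],0]]'

```text
clock: 7.22
tcp_pos: [0.513, 0.296, 0.1966]
tool_rot: [[0.978, 0.209, -0.001], [0.209, -0.978, 0.0], [-0.0, -0.0, -1.0]]
wrist_force: [1.3, 0.8, 0.2]
finger_gap: 0.998
finger_force: 0.0
```

Call:
arm_command --plan '[[[0,0,0],[6,-30,0],0],[[0,0,0],[6,-30,0],0],[[0,0,0],[6,-30,0],0],[[0,0,0],[6,-30,0],0],[[0,0,0],[6,-30,0],0],[[0,0,0],[6,-30,0],0],[[0,0,0],[6,-30,0],0],[[0,0,0],[4,-29,0],0],[[0,0,0],[0,0,-35],0],[[0,0,0],[0,0,-35],0],[[0,0,0],[0,0,-30],0],[[0,0,0],[0,0,-16],0]]'

```text
clock: 8.22
tcp_pos: [0.5577, 0.0565, 0.0757]
tool_rot: [[0.978, 0.208, -0.004], [0.208, -0.978, -0.0], [-0.004, -0.0, -1.0]]
wrist_force: [-1.2, 1.4, -0.1]
finger_gap: 1.003
finger_force: 0.0
```

Call:
arm_command --plan '[[[0,0,0],[0,0,0],0],[[0,0,0],[0,0,0],70],[[0,0,0],[0,0,0],140],[[0,0,0],[0,0,0],255],[[0,0,0],[0,0,0],255],[[0,0,0],[0,0,0],255],[[0,0,0],[0,0,0],255],[[0,0,0],[0,0,0],255],[[0,0,0],[0,0,0],255]]' --force 25

```text
clock: 8.97
tcp_pos: [0.5608, 0.0576, 0.0803]
tool_rot: [[0.978, 0.208, 0.003], [0.208, -0.978, 0.0], [0.003, 0.0, -1.0]]
wrist_force: [-0.6, -0.4, 7.0]
finger_gap: 0.61
finger_force: 25.6
```

Call:
arm_command --plan '[[[0,0,0],[0,0,10],255],[[0,0,0],[0,0,30],255],[[0,0,0],[0,0,40],255],[[0,0,0],[-8,12,0],255],[[0,0,0],[-17,27,0],255],[[0,0,0],[-17,27,0],255],[[0,0,0],[-17,27,0],255],[[0,0,0],[-17,27,0],255],[[0,0,0],[-17,27,0],255],[[0,0,0],[-17,27,0],255],[[0,0,0],[-17,27,0],255],[[0,0,0],[-17,27,0],255]]'

```text
clock: 9.97
tcp_pos: [0.4146, 0.2863, 0.1593]
tool_rot: [[0.978, 0.208, 0.001], [0.208, -0.978, 0.0], [0.002, -0.0, -1.0]]
wrist_force: [0.8, 0.3, -1.4]
finger_gap: 0.609
finger_force: 26.9
```

Call:
arm_command --plan '[[[0,0,0],[-10,12,0],255],[[0,0,0],[0,0,-30],255],[[0,0,0],[0,0,-40],255],[[0,0,0],[0,0,-35],255],[[0,0,0],[0,0,-20],255],[[0,0,0],[0,0,-6],255],[[0,0,0],[0,0,-1],255],[[0,0,0],[0,0,0],255],[[0,0,0],[0,0,0],255]]'

```text
clock: 10.72
tcp_pos: [0.4063, 0.2978, 0.0276]
tool_rot: [[0.978, 0.208, 0.002], [0.208, -0.978, 0.001], [0.002, -0.001, -1.0]]
wrist_force: [-0.3, -0.1, -1.3]
finger_gap: 0.609
finger_force: 27.0
```

Call:
arm_command --plan '[[[0,0,0],[0,0,-1],255],[[0,0,0],[0,0,0],255],[[0,0,0],[0,0,0],255]]'

```text
clock: 10.97
tcp_pos: [0.4059, 0.2972, 0.0259]
tool_rot: [[0.978, 0.208, 0.001], [0.208, -0.978, 0.001], [0.001, -0.0, -1.0]]
wrist_force: [-0.2, -0.0, -0.4]
finger_gap: 0.613
finger_force: 27.0
```

Call:
arm_command --plan '[[[0,0,0],[0,0,0],150],[[0,0,0],[0,0,0],80],[[0,0,0],[0,0,0],0],[[0,0,0],[0,0,0],0],[[0,0,0],[0,0,0],0],[[0,0,0],[0,0,10],0],[[0,0,0],[0,0,20],0],[[0,0,0],[0,0,40],0],[[0,0,0],[0,0,40],0],[[0,0,0],[0,0,40],0]]'

```text
clock: 11.8
tcp_pos: [0.4047, 0.297, 0.1775]
tool_rot: [[0.978, 0.209, -0.001], [0.209, -0.978, -0.0], [-0.001, -0.0, -1.0]]
wrist_force: [1.9, -0.3, -0.9]
finger_gap: 1.001
finger_force: 0.0
```

Call:
arm_command --plan '[[[0,0,-0.021],[17,-30,12],0],[[0,0,-0.021],[17,-30,12],0],[[0,0,-0.021],[17,-30,12],0],[[0,0,-0.021],[17,-30,12],0],[[0,0,-0.021],[17,-30,12],0],[[0,0,-0.021],[17,-30,12],0],[[0,0,-0.021],[17,-30,12],0],[[0,0,-0.021],[17,-30,12],0],[[0,0,-0.021],[17,-30,12],0],[[0,0,-0.021],[17,-33,12],0],[[0,0,0],[0,0,0],0],[[0,0,0],[0,0,0],0]]'

```text
clock: 12.8
tcp_pos: [0.576, -0.0082, 0.2963]
tool_rot: [[1.0, -0.004, 0.001], [-0.004, -1.0, -0.0], [0.001, 0.0, -1.0]]
wrist_force: [0.8, 0.7, -0.2]
finger_gap: 0.998
finger_force: 0.0
```

Run:
```python
from h import *
import json
p=vision.camera_params('wrist'); im=vision.capture('wrist'); np.save('w2.npy',im)
json.dump({k:np.array(v).tolist() for k,v in p.items()},open('w2.json','w'))
print(r.read_state()['tcp_pos'])
save(cv2.resize(im,(800,600)),'w2.png')
np.save('s2.npy',vision.capture('scene')); np.save('d2.npy',vision.capture('side'))
```

```text
[ 0.57525606 -0.00609359  0.29570013]
```

View pics/w2.png

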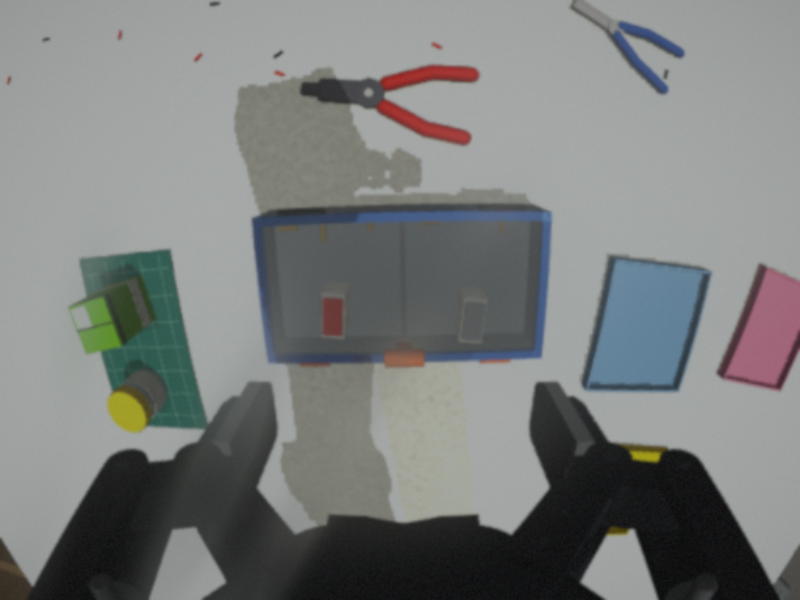

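The carton (110,315) and jar (138,398) stand on the mat. The red-rocker switch is at (333,313), the grey one at (473,317) and the handle at (404,359). Next I'll measure the lid and switch.

Run:
```python
from h import *
import json
im=np.load('w2.npy');p=json.load(open('w2.json'))
k=1/1.5625
for n,u,v,z in [('lid BL',253,214,.058),('lid BR',551,208,.058),('lid FL',270,364,.058),('lid FR',543,357,.058),('handle top-ish',404,352,.086),('handle L',384,359,.078),('handle R',425,359,.078),
 ('rocker',333,316,.043),('rock l',322,316,.043),('rock r',344,316,.043),('sw top u',335,292,.043),('sw top d',333,339,.043),
 ('tray',610,255,.016),('tray',710,268,.016),('tray',678,390,.016),('tray',583,388,.016)]:
    print(n,onz('wrist',u*k,v*k,z,p).round(3)[:2])
m=mask(im,(165,80,40),(180,255,255),(200,180,225,220)); print(m.sum(),rect('wrist',m,.043,p))
m=mask(im,(3,100,60),(17,255,255),(240,215,278,240)); print('handle',m.sum(),rect('wrist',m,.08,p))
for n,f,b in(('scene','s2.npy',(270,190,300,225)),('side','d2.npy',(195,190,240,235))):
    a=np.load(f)
    try: m=mask(a,(3,120,80),(17,255,255),b);M=outline(m);print(n,m.sum(),M.min(0),M.max(0),rect(n,m,.078))
    except Exception as e: print(n,e)
```

```text
lid BL [0.608 0.118]
lid BR [ 0.612 -0.135]
lid FL [0.468 0.116]
lid FR [ 0.474 -0.14 ]
handle top-ish [ 0.494 -0.01 ]
handle L [0.484 0.007]
handle R [ 0.484 -0.028]
rocker [0.51  0.055]
rock l [0.51  0.065]
rock r [0.51  0.045]
sw top u [0.533 0.052]
sw top d [0.488 0.056]
tray [ 0.563 -0.216]
tray [ 0.552 -0.348]
tray [ 0.402 -0.337]
tray [ 0.414 -0.206]
1 [0.4939 0.0529 0.     0.     0.    ]
handle 173 [ 4.85100e-01 -9.90000e-03  3.08000e-02  1.04000e-02  8.97073e+01]
scene 72 [275 205] [286 216] [ 4.84500e-01 -8.90000e-03  3.36000e-02  1.33000e-02  8.99747e+01]
side 54 [232 208] [239 218] [ 0.484  -0.0111  0.0131  0.0333  2.1406]
```

Call:
arm_command --plan '[[[0,0,0],[-30,-2,-25],0],[[0,0,0],[-30,-2,-25],0],[[0,0,0],[-31,-1,-25],0],[[0,0,0],[0,0,-35],0],[[0,0,0],[0,0,-35],0],[[0,0,0],[0,0,-35],0],[[0,0,0],[0,0,-30],0],[[0,0,0],[0,0,-12],0],[[0,0,0],[0,0,-6],0],[[0,0,0],[0,0,0],0],[[0,0,0],[0,0,0],100],[[0,0,0],[0,0,0],100]]'

```text
clock: 13.95
tcp_pos: [0.4853, -0.0104, 0.0685]
tool_rot: [[1.0, 0.001, 0.002], [0.001, -1.0, 0.0], [0.002, -0.0, -1.0]]
wrist_force: [0.1, 0.7, 0.4]
finger_gap: 0.748
finger_force: 0.0
```

Call:
arm_command --plan '[[[0,0,0],[0,0,0],160],[[0,0,0],[0,0,0],255],[[0,0,0],[0,0,0],255],[[0,0,0],[0,0,0],255],[[0,0,0],[0,0,0],255],[[0,0,0],[0,0,0],255]]' --force 25

```text
clock: 14.45
tcp_pos: [0.4852, -0.0089, 0.0687]
tool_rot: [[1.0, 0.001, 0.002], [0.001, -1.0, 0.002], [0.002, -0.002, -1.0]]
wrist_force: [-3.3, 5.5, 9.6]
finger_gap: 0.389
finger_force: 26.7
```

Call:
arm_command --plan '[[[0,0,0],[3,0,12],255],[[0,0,0],[4.5,0,12],255],[[0,0,0],[5.5,0,11],255],[[0,0,0],[6.5,0,10.5],255],[[0,0,0],[0,0,0],255]]'

```text
clock: 14.87
tcp_pos: [0.5055, -0.0086, 0.115]
tool_rot: [[1.0, 0.002, 0.003], [0.002, -1.0, 0.002], [0.003, -0.002, -1.0]]
wrist_force: [-0.2, 6.6, -0.7]
finger_gap: 0.39
finger_force: 26.0
```

Call:
arm_command --plan '[[[0,0,0],[7.5,0,10],255],[[0,0,0],[8.5,0,9],255],[[0,0,0],[9.5,0,8],255],[[0,0,0],[10,0,7],255],[[0,0,0],[11,0,6],255],[[0,0,0],[11.5,0,5],255],[[0,0,0],[12,0,4],255],[[0,0,0],[12,0,2.5],255],[[0,0,0],[0,0,0],255]]'

```text
clock: 15.62
tcp_pos: [0.5876, -0.0074, 0.1655]
tool_rot: [[1.0, 0.002, 0.002], [0.002, -1.0, 0.004], [0.002, -0.004, -1.0]]
wrist_force: [-1.0, 7.6, 5.6]
finger_gap: 0.389
finger_force: 26.2
```

Call:
arm_command --plan '[[[0,0,0],[12.5,0,1.5],255],[[0,0,0],[12.5,0,0],255],[[0,0,0],[12.5,0,-1],255],[[0,0,0],[12.5,0,-2.5],255],[[0,0,0],[12,0,-3.5],255],[[0,0,0],[0,0,0],255],[[0,0,0],[0,0,0],255]]'

```text
clock: 16.2
tcp_pos: [0.6499, -0.0064, 0.1605]
tool_rot: [[1.0, 0.003, 0.004], [0.003, -1.0, 0.005], [0.004, -0.005, -1.0]]
wrist_force: [1.2, 8.5, 4.5]
finger_gap: 0.39
finger_force: 25.0
```

Run:
```python
from h import *
a=vision.capture('scene')[120:340,160:360]; b=vision.capture('side')[110:290,140:310]
save(np.hstack([cv2.resize(a,(400,440)),cv2.resize(b,(400,440))]),'c3.png')
```

```text
(no output)
```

View pics/c3.png

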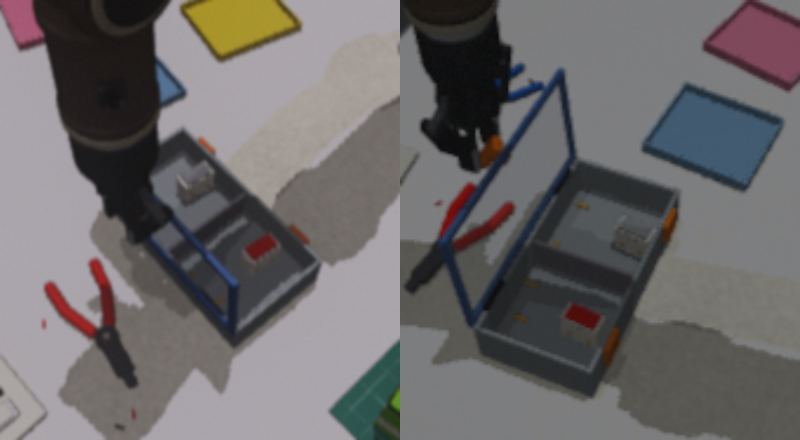

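The lid is open to about 1.7 rad and both switches are exposed. The red one is at (580,318) in the right crop. I'll let go and look from above.

Call:
arm_command --plan '[[[0,0,0],[0,4,0],150],[[0,0,0],[0,0,0],80],[[0,0,0],[0,0,0],0],[[0,0,0],[0,0,0],0],[[0,0,0],[0,0,0],0],[[0,0,0],[0,0,15],0],[[0,0,0],[0,0,35],0],[[0,0,0],[0,0,40],0],[[0,0,0],[-20,14,30],0],[[0,0,0],[-30,20,20],0],[[0,0,0],[-38,20,0],0]]'

```text
clock: 17.22
tcp_pos: [0.5631, 0.0467, 0.3032]
tool_rot: [[1.0, -0.002, 0.008], [-0.002, -1.0, 0.001], [0.008, -0.001, -1.0]]
wrist_force: [-0.6, 2.2, 0.4]
finger_gap: 1.003
finger_force: 0.0
```

Run:
```python
from h import *
import json
p=vision.camera_params('wrist'); im=vision.capture('wrist'); np.save('w3.npy',im)
json.dump({k:np.array(v).tolist() for k,v in p.items()},open('w3.json','w'))
print(r.read_state()['tcp_pos'])
save(cv2.resize(im[100:300,120:387],(800,600),interpolation=cv2.INTER_CUBIC),'w3.png')
```

```text
[0.55387913 0.05210614 0.30072671]
```

View pics/w3.png

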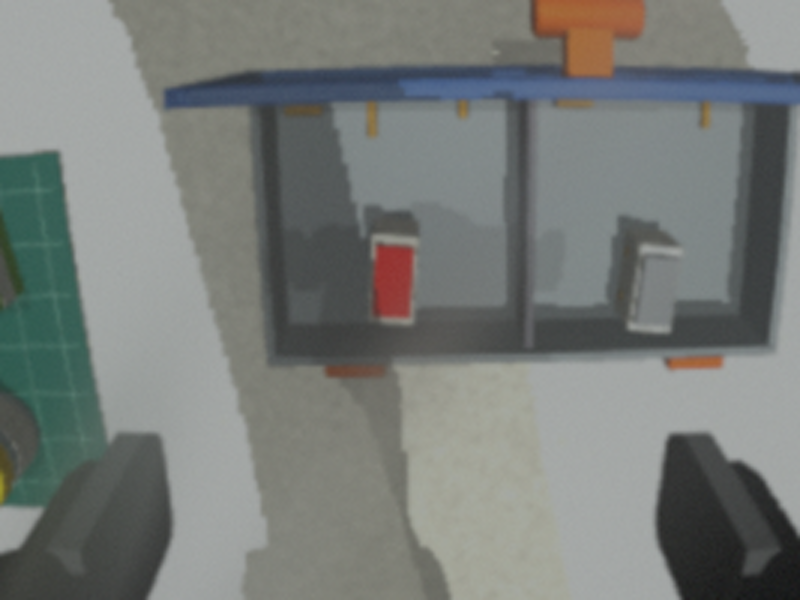

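The lid stands edge-on at the top. The red switch's top face runs from (371,236) to (415,322), with the rocker at (394,280). The grey switch is at (652,288).

Run:
```python
from h import *
import json
p=json.load(open('w3.json')); f=lambda u,v,z=.043:onz('wrist',120+u*267/800,100+v/3,z,p).round(4)[:2]
for c in [(371,236),(418,236),(414,323),(371,322)]: print(f(*c))
print('walls front',f(270,360,.052),f(772,347,.052),'wall +y',f(262,110,.052),'div',f(523,200,.05))
s=r.read_state(); print(s['qpos'].round(3))
im=np.load('w3.npy'); m=mask(im,(168,90,60),(180,255,255),(235,170,270,215)); print(m.sum(),rect('wrist',m,.043,p))
```

```text
[0.5319 0.0656]
[0.5318 0.0436]
[0.4883 0.0455]
[0.4888 0.0664]
walls front [0.4724 0.1155] [ 0.4768 -0.1359] wall +y [0.5932 0.1134] div [ 0.5508 -0.0045]
[ 0.069  0.262 -0.309  1.652  0.081  1.241 -1.822]Traceback (most recent call last):
  File "<stdin>", line 7, in <module>
  File "h.py", line 18, in mask
    i=1+np.argmax(s[1:,4]); return (l==i).astype(np.uint8)
        ~~~~~~~~~^^^^^^^^^
    return _wrapfunc(a, 'argmax', axis=axis, out=out, **kwds)
    return bound(*args, **kwds)
ValueError: attempt to get argmax of an empty sequence
```

Call:
arm_command --plan '[[[0,-0.05,0],[-26,4,-30],110],[[0,-0.05,0],[-26,4,-30],110],[[0,0,0],[0,0,-30],110],[[0,0,0],[0,0,-30],110],[[0,0,0],[0,0,0],110],[[0,0,0],[0,0,0],110],[[0,0,0],[0,0,0],110],[[0,0,0],[0,0,0],110]]'

```text
clock: 17.93
tcp_pos: [0.5107, 0.0546, 0.1806]
tool_rot: [[0.995, -0.001, 0.103], [-0.001, -1.0, 0.0], [0.103, -0.001, -0.995]]
wrist_force: [-0.6, -0.5, 0.5]
finger_gap: 0.568
finger_force: 0.0
```

Call:
arm_command --plan '[[[0,0,0],[0,0,-35],110],[[0,0,0],[0,0,-35],110],[[0,0,0],[0,0,-35],110],[[0,0,0],[0,0,-20],110],[[0,0,0],[0,0,-10],110],[[0,0,0],[0,0,0],110]]'

```text
clock: 18.43
tcp_pos: [0.509, 0.0544, 0.0428]
tool_rot: [[0.995, -0.0, 0.098], [-0.0, -1.0, -0.0], [0.098, 0.0, -0.995]]
wrist_force: [-0.1, -1.0, 0.6]
finger_gap: 0.568
finger_force: 0.0
```

Call:
arm_command --plan '[[[0,0,0],[0,0,-10],110],[[0,0,0],[0,0,-9],110],[[0,0,0],[0,0,-6],110],[[0,0,0],[0,0,-3],110],[[0,0,0],[0,0,0],110],[[0,0,0],[0,0,0],110]]'

```text
clock: 18.93
tcp_pos: [0.5092, 0.0545, 0.016]
tool_rot: [[0.995, -0.0, 0.1], [-0.0, -1.0, -0.0], [0.1, 0.0, -0.995]]
wrist_force: [0.0, -0.6, 0.5]
finger_gap: 0.562
finger_force: 0.0
```

Call:
arm_command --plan '[[[0,0,0],[0,0,0],160],[[0,0,0],[0,0,0],200],[[0,0,0],[0,0,0],255],[[0,0,0],[0,0,0],255],[[0,0,0],[0,0,0],255],[[0,0,0],[0,0,0],255]]' --force 25

```text
clock: 19.43
tcp_pos: [0.5095, 0.0545, 0.0163]
tool_rot: [[0.995, -0.0, 0.101], [-0.0, -1.0, 0.0], [0.101, -0.0, -0.995]]
wrist_force: [-0.8, 0.6, 5.8]
finger_gap: 0.259
finger_force: 25.1
```

Call:
arm_command --plan '[[[0,0,0],[0,0,5],255],[[0,0,0],[0,0,20],255],[[0,0,0],[0,0,35],255],[[0,0,0],[0,0,40],255],[[0,0,0],[0,0,30],255],[[0,0,0],[0,-15,10],255],[[0,0,0],[-3,-33,0],255],[[0,0,0],[-3,-33,0],255],[[0,0,0],[-3,-33,0],255],[[0,0,0],[-3,-33,0],255],[[0,0,0],[-3,-33,0],255],[[0,0,0],[-3,-33,0],255]]'

```text
clock: 20.43
tcp_pos: [0.4904, -0.16, 0.1561]
tool_rot: [[0.995, -0.0, 0.1], [-0.0, -1.0, 0.0], [0.1, -0.0, -0.995]]
wrist_force: [0.1, -0.2, -2.3]
finger_gap: 0.262
finger_force: 24.6
```

Call:
arm_command --plan '[[[0,0,0],[-3,-33,0],255],[[0,0,0],[-3,-33,0],255],[[0,0,0],[-1,-33,0],255],[[0,0,0],[0,-18,0],255],[[0,0,0],[0,0,-35],255],[[0,0,0],[0,0,-40],255],[[0,0,0],[0,0,-30],255],[[0,0,0],[0,0,-20],255],[[0,0,0],[0,0,-10],255],[[0,0,0],[0,0,-4],255],[[0,0,0],[0,0,0],255],[[0,0,0],[0,0,0],255]]'

```text
clock: 21.43
tcp_pos: [0.4849, -0.2758, 0.0179]
tool_rot: [[0.995, -0.0, 0.101], [-0.0, -1.0, -0.001], [0.101, 0.001, -0.995]]
wrist_force: [0.2, 0.3, 0.1]
finger_gap: 0.26
finger_force: 24.6
```

Call:
arm_command --plan '[[[0,0,0],[0,0,-1],255],[[0,0,0],[0,0,-1],255],[[0,0,0],[0,0,0],255],[[0,0,0],[0,0,0],255]]'

```text
clock: 21.77
tcp_pos: [0.4844, -0.2757, 0.0154]
tool_rot: [[0.995, -0.0, 0.101], [-0.0, -1.0, -0.001], [0.101, 0.001, -0.995]]
wrist_force: [0.2, 0.6, -0.4]
finger_gap: 0.258
finger_force: 24.6
```

Call:
arm_command --plan '[[[0,0,0],[0,0,-1],255],[[0,0,0],[0,0,0],255],[[0,0,0],[0,0,0],255]]'

```text
clock: 22.02
tcp_pos: [0.4844, -0.2757, 0.0143]
tool_rot: [[0.995, -0.0, 0.101], [-0.0, -1.0, -0.0], [0.101, 0.0, -0.995]]
wrist_force: [-1.7, 1.3, 5.5]
finger_gap: 0.259
finger_force: 25.3
```

Run:
```python
from h import *
b=vision.capture('side')[120:220,220:330]; a=vision.capture('scene')[120:220,170:280]
save(np.hstack([cv2.resize(a,(400,364)),cv2.resize(b,(400,364))]),'c4.png'); s=r.read_state(); print(s['tcp_pos'],s['wrist_force'])
```

```text
[ 0.4844143  -0.27574129  0.01430589] [-0.92437477 -0.16495605  5.23991796]
```

View pics/c4.png

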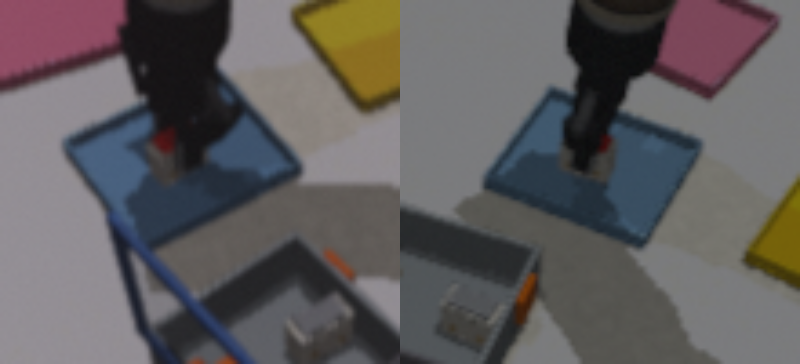

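The switch stands upright in the blue tray, touching the floor. I'll release it and go back to the handle.

Call:
arm_command --plan '[[[0,0,0],[0,0,0],190],[[0,0,0],[0,0,0],150],[[0,0,0],[0,0,0],110],[[0,0,0],[0,0,0],110],[[0,0,0],[0,0,0],110],[[0,0,0],[0,0,10],110],[[0,0,0],[0,0,30],110],[[0,0,0],[0,0,40],110],[[0,0,0],[0,0,40],0],[[0,0.05,0],[0,0,40],0],[[0,0.05,0],[0,0,40],0],[[0,0,0],[0,0,40],0]]'

```text
clock: 23.12
tcp_pos: [0.4847, -0.2747, 0.257]
tool_rot: [[1.0, 0.001, -0.001], [0.001, -1.0, -0.0], [-0.001, 0.0, -1.0]]
wrist_force: [1.6, -0.3, -0.0]
finger_gap: 0.998
finger_force: 0.0
```

Call:
arm_command --plan '[[[0,0,0],[16,27,0],0],[[0,0,0],[16,27,0],0],[[0,0,0],[16,27,0],0],[[0,0,0],[16,27,0],0],[[0,0,0],[16,27,0],0],[[0,0,0],[16,27,0],0],[[0,0,0],[16,27,0],0],[[0,0,0],[16,27,0],0],[[0,0,0],[16,27,0],0],[[0,0,0],[21,25,0],0],[[0,0,0],[0,0,0],0],[[0,0,0],[0,0,0],0]]'

```text
clock: 24.12
tcp_pos: [0.6493, -0.005, 0.2539]
tool_rot: [[1.0, 0.004, -0.0], [0.004, -1.0, 0.001], [-0.0, -0.001, -1.0]]
wrist_force: [0.4, -0.9, -0.2]
finger_gap: 0.996
finger_force: 0.0
```

Run:
```python
from h import *
s=r.read_state(); print(s['tcp_pos'],s['finger_gap'])
p=vision.camera_params('wrist'); im=vision.capture('wrist')
m=mask(im,(3,120,80),(17,255,255),(200,60,330,340));M=outline(m);print(m.sum(),M.min(0),M.max(0),rect('wrist',m,.177,p))
a=vision.capture('scene')[100:220,160:300]
save(np.hstack([cv2.resize(im,(440,330)),cv2.resize(a,(360,330))]),'c5.png')
```

```text
[ 0.64930456 -0.0050271   0.25385058] 0.9955619181491796
862 [239 203] [280 236] [ 6.33000e-01 -6.40000e-03  3.33000e-02  2.73000e-02  8.34883e+01]
```

View pics/c5.png

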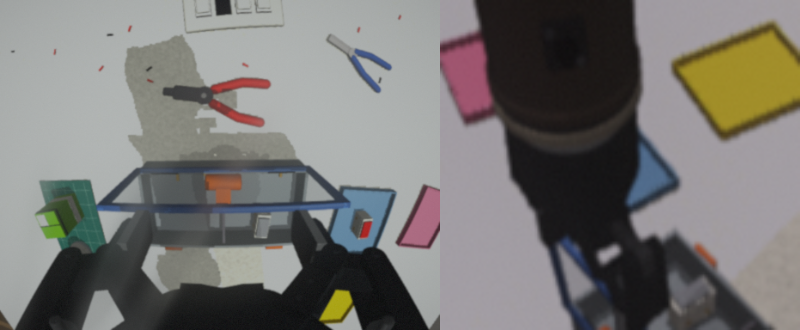

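The red switch stands in the tray (365,228), the lid is still open and its handle bar is at (222,182) in the left panel. I'll check the bar position before pinching.

Run:
```python
from h import *
p=vision.camera_params('wrist'); im=vision.capture('wrist')
m=mask(im,(3,120,80),(17,255,255),(200,60,330,340))
w=m.sum(1); rows=np.nonzero(w>0.8*w.max())[0]; cols=np.nonzero(m[rows].sum(0)>len(rows)/2)[0]; print(rows,cols[[0,-1]])
for z in(.165,.17,.175): print(z,[onz('wrist',cols[[0,-1]].mean(),v,z,p).round(4) for v in (rows[0],rows.mean(),rows[-1])])
```

```text
[207 208 209 210 211 212 213 214 215 216 217 218] [235 275]
0.165 [array([ 0.6392, -0.0072,  0.165 ]), array([ 0.6343, -0.0071,  0.165 ]), array([ 0.6292, -0.0071,  0.165 ])]
0.17 [array([ 0.6412, -0.0072,  0.17  ]), array([ 0.6363, -0.0072,  0.17  ]), array([ 0.6314, -0.0072,  0.17  ])]
0.175 [array([ 0.6431, -0.0072,  0.175 ]), array([ 0.6384, -0.0072,  0.175 ]), array([ 0.6335, -0.0072,  0.175 ])]
```

Call:
arm_command --plan '[[[0,0,0],[-6,-1,-25],0],[[0,0,0],[0,0,-30],0],[[0,0,0],[0,0,-25],0],[[0,0,0],[0,0,-13],0],[[0,0,0],[0,0,0],0],[[0,0,0],[0,0,0],100],[[0,0,0],[0,0,0],160],[[0,0,0],[0,0,0],255],[[0,0,0],[0,0,0],255],[[0,0,0],[0,0,0],255],[[0,0,0],[0,0,0],255],[[0,0,0],[0,0,0],255]]' --force 25

```text
clock: 25.27
tcp_pos: [0.6444, -0.0064, 0.1628]
tool_rot: [[1.0, 0.001, 0.004], [0.001, -1.0, 0.002], [0.004, -0.002, -1.0]]
wrist_force: [0.2, 5.3, 6.6]
finger_gap: 0.39
finger_force: 28.9
```

Call:
arm_command --plan '[[[0,0,0],[-12,0,3],255],[[0,0,0],[-12.5,0,1.5],255],[[0,0,0],[-12.5,0,0.5],255],[[0,0,0],[-12.5,0,-1],255],[[0,0,0],[-12,0,-2],255],[[0,0,0],[-12,0,-3],255],[[0,0,0],[-12,0,-4.5],255],[[0,0,0],[-11,0,-5.5],255],[[0,0,0],[-10.5,0,-6.5],255],[[0,0,0],[0,0,0],255]]'

```text
clock: 26.1
tcp_pos: [0.5345, -0.008, 0.1435]
tool_rot: [[1.0, 0.001, -0.001], [0.001, -1.0, -0.0], [-0.001, 0.0, -1.0]]
wrist_force: [-4.7, 2.4, 6.7]
finger_gap: 0.39
finger_force: 30.5
```

Call:
arm_command --plan '[[[0,0,0],[-10,-1,-7.5],255],[[0,0,0],[-9,0,-8.5],255],[[0,0,0],[-8,-1,-9.5],255],[[0,0,0],[-7,0,-10],255],[[0,0,0],[-6,-1,-11],255],[[0,0,0],[-5,0,-11.5],255],[[0,0,0],[0,0,0],255]]'

```text
clock: 26.68
tcp_pos: [0.4899, -0.0089, 0.0841]
tool_rot: [[1.0, 0.003, -0.002], [0.003, -1.0, 0.002], [-0.002, -0.002, -1.0]]
wrist_force: [-3.3, 9.7, 0.7]
finger_gap: 0.39
finger_force: 31.9
```

Call:
arm_command --plan '[[[0,0,0],[-4,0,-10],255],[[0,0,0],[-1,0,-6],255],[[0,0,0],[0,0,-3],255],[[0,0,0],[0,0,0],255],[[0,0,0],[0,0,0],255]]'

```text
clock: 27.1
tcp_pos: [0.4847, -0.009, 0.0659]
tool_rot: [[1.0, 0.002, -0.004], [0.002, -1.0, 0.002], [-0.004, -0.002, -1.0]]
wrist_force: [-6.2, 9.1, 0.4]
finger_gap: 0.389
finger_force: 32.2
```

Call:
arm_command --plan '[[[0,0,0],[0,0,-2],255],[[0,0,0],[0,0,-1],255],[[0,0,0],[0,0,0],255],[[0,0,0],[0,0,0],255]]'

```text
clock: 27.43
tcp_pos: [0.4847, -0.009, 0.0646]
tool_rot: [[1.0, 0.002, -0.003], [0.002, -1.0, 0.001], [-0.003, -0.001, -1.0]]
wrist_force: [-13.5, 9.1, 21.6]
finger_gap: 0.394
finger_force: 34.5
```

Call:
arm_command --plan '[[[0,0,0],[0,0,0],150],[[0,0,0],[0,0,0],80],[[0,0,0],[0,0,0],0],[[0,0,0],[0,0,0],0],[[0,0,0],[0,0,0],0],[[0,0,0],[0,0,10],0],[[0,0,0],[0,0,40],0],[[0,0,0],[0,0,40],0],[[0,0,0],[0,0,40],0]]'

```text
clock: 28.18
tcp_pos: [0.4855, -0.0115, 0.1952]
tool_rot: [[1.0, -0.0, -0.001], [-0.0, -1.0, 0.0], [-0.001, -0.0, -1.0]]
wrist_force: [1.4, 0.4, 0.4]
finger_gap: 1.002
finger_force: 0.0
```

Call:
arm_command --plan '[[[0,0,0.021],[3,31,0],0],[[0,0,0.021],[3,31,0],0],[[0,0,0.021],[3,31,0],0],[[0,0,0.021],[3,31,0],0],[[0,0,0.021],[3,31,0],0],[[0,0,0.021],[3,31,0],0],[[0,0,0.021],[3,31,0],0],[[0,0,0.021],[3,31,0],0],[[0,0,0.021],[3,31,0],0],[[0,0,0.021],[1.5,28,0],0],[[0,0,0],[0,0,0],0],[[0,0,0],[0,0,0],0]]'

```text
clock: 29.18
tcp_pos: [0.514, 0.2972, 0.1936]
tool_rot: [[0.977, 0.211, -0.0], [0.211, -0.977, 0.001], [-0.0, -0.001, -1.0]]
wrist_force: [0.2, 0.5, 0.1]
finger_gap: 1.002
finger_force: 0.0
```

Run:
```python
from h import *
s=r.read_state(); print(s['tcp_pos'],s['tool_rot'].round(3)[0])
w=vision.capture('wrist');d=vision.capture('side')
save(np.hstack([cv2.resize(w,(460,345)),cv2.resize(d[120:290,150:320],(340,345))]),'c6.png')
for n,z in(('scene',.078),('side',.078)):
    a=d if n=='side' else vision.capture(n)
    m=mask(a,(3,120,80),(17,255,255),(270,190,300,225) if n=='scene' else (195,190,240,235));M=outline(m);print(n,m.sum(),M.min(0),M.max(0),rect(n,m,z))
```

```text
[0.51399565 0.29715128 0.19362884] [ 0.977  0.211 -0.   ]
scene 72 [275 206] [286 216] [ 4.84500e-01 -8.30000e-03  3.35000e-02  1.33000e-02  8.99747e+01]
side 68 [232 208] [239 220] [ 4.83000e-01 -8.40000e-03  3.87000e-02  1.62000e-02  8.82701e+01]
```

View pics/c6.png

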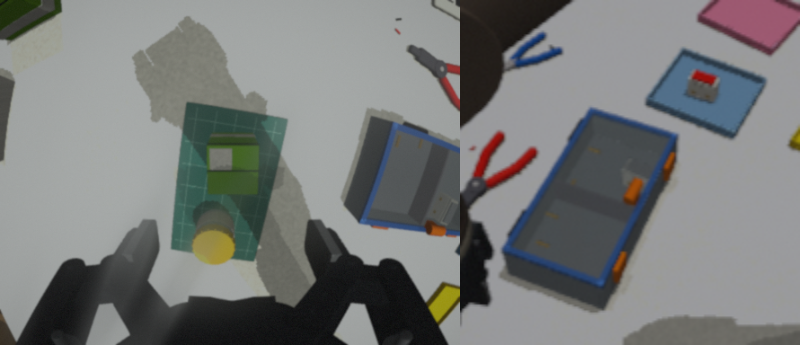

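The lid is shut and the handle is at its original spot, with the switch upright in the tray. The carton and jar stand on the mat. I'll pick up the carton.

Call:
arm_command --plan '[[[0,0,0],[0,0,-35],0],[[0,0,0],[0,0,-40],0],[[0,0,0],[0,0,-40],0],[[0,0,0],[0,0,-30],0],[[0,0,0],[0,0,-13],0],[[0,0,0],[0,0,0],0],[[0,0,0],[0,0,0],70],[[0,0,0],[0,0,0],140],[[0,0,0],[0,0,0],255],[[0,0,0],[0,0,0],255],[[0,0,0],[0,0,0],255],[[0,0,0],[0,0,0],255]]' --force 25

```text
clock: 30.33
tcp_pos: [0.5161, 0.2963, 0.0377]
tool_rot: [[0.978, 0.208, 0.004], [0.208, -0.978, 0.002], [0.004, -0.001, -1.0]]
wrist_force: [-0.7, -0.4, 7.9]
finger_gap: 0.606
finger_force: 28.3
```

Call:
arm_command --plan '[[[0,0,0],[0,0,0],255],[[0,0,0],[0,0,0],255],[[0,0,0],[0,0,0],255]]'

```text
clock: 30.58
tcp_pos: [0.5161, 0.2963, 0.0377]
tool_rot: [[0.978, 0.208, 0.004], [0.208, -0.978, 0.002], [0.004, -0.001, -1.0]]
wrist_force: [-0.7, -0.7, 7.4]
finger_gap: 0.599
finger_force: 28.3
```

Call:
arm_command --plan '[[[0,0,0],[0,0,10],255],[[0,0,0],[0,0,30],255],[[0,0,0],[0,0,40],255],[[0,0,0],[0,0,40],255],[[0,0,0],[0,0,23],255],[[0,0,0],[2,-15,0],255],[[0,0,0],[4,-30,0],255],[[0,0,0],[4,-30,0],255],[[0,0,0],[4,-30,0],255],[[0,0,0],[4,-30,0],255],[[0,0,0],[4,-30,0],255],[[0,0,0],[4,-30,0],255]]'

```text
clock: 31.58
tcp_pos: [0.5405, 0.0991, 0.1795]
tool_rot: [[0.978, 0.209, 0.001], [0.209, -0.978, 0.0], [0.001, 0.0, -1.0]]
wrist_force: [0.4, 0.2, -1.0]
finger_gap: 0.602
finger_force: 27.4
```

Call:
arm_command --plan '[[[0,0,0],[4,-30,0],255],[[0,0,0],[4,-30,0],255],[[0,0,0],[4,-30,0],255],[[0,0,0],[4,-30,0],255],[[0,0,0],[4,-30,0],255],[[0,0,0],[2,-28,0],255],[[0,0,0],[0,0,0],255],[[0,0,0],[0,0,-30],255],[[0,0,0],[0,0,-30],255],[[0,0,0],[0,0,-20],255],[[0,0,0],[0,0,-5],255],[[0,0,0],[0,0,0],255]]'

```text
clock: 32.58
tcp_pos: [0.5617, -0.0773, 0.0936]
tool_rot: [[0.978, 0.208, -0.002], [0.208, -0.978, -0.0], [-0.002, -0.0, -1.0]]
wrist_force: [-0.7, -0.1, -1.4]
finger_gap: 0.605
finger_force: 27.3
```

Call:
arm_command --plan '[[[0,0,0],[0,0,-2],255],[[0,0,0],[0,0,-1],255],[[0,0,0],[0,0,0],255],[[0,0,0],[0,0,0],255]]'

```text
clock: 32.92
tcp_pos: [0.5632, -0.0772, 0.0925]
tool_rot: [[0.978, 0.209, 0.002], [0.209, -0.978, -0.0], [0.002, 0.001, -1.0]]
wrist_force: [-3.4, 0.1, 9.8]
finger_gap: 0.606
finger_force: 28.5
```

Call:
arm_command --plan '[[[0,0,0],[0,0,0],150],[[0,0,0],[0,0,0],80],[[0,0,0],[0,0,0],0],[[0,0,0],[0,0,0],0],[[0,0,0],[0,0,0],0],[[0,0,0],[0,0,10],0],[[0,0,0],[0,0,30],0],[[0,0,0],[0,0,40],0],[[0,0,0],[0,2,20],0]]'

```text
clock: 33.67
tcp_pos: [0.5639, -0.0757, 0.1947]
tool_rot: [[0.978, 0.208, 0.004], [0.208, -0.978, -0.0], [0.004, 0.001, -1.0]]
wrist_force: [0.9, -0.3, 0.8]
finger_gap: 1.0
finger_force: 0.0
```

Call:
arm_command --plan '[[[0,0,0],[-13,31,0],0],[[0,0,0],[-13,31,0],0],[[0,0,0],[-13,31,0],0],[[0,0,0],[-13,31,0],0],[[0,0,0],[-13,31,0],0],[[0,0,0],[-13,31,0],0],[[0,0,0],[-13,31,0],0],[[0,0,0],[-13,31,0],0],[[0,0,0],[-13,31,0],0],[[0,0,0],[-13,31,0],0],[[0,0,0],[-13,31,0],0],[[0,0,0],[-13,31,0],0]]'

```text
clock: 34.67
tcp_pos: [0.4058, 0.2979, 0.1912]
tool_rot: [[0.978, 0.208, 0.001], [0.208, -0.978, 0.0], [0.001, -0.0, -1.0]]
wrist_force: [0.8, 0.4, 0.0]
finger_gap: 0.998
finger_force: 0.0
```

Call:
arm_command --plan '[[[0,0,0],[0,0,-35],0],[[0,0,0],[0,0,-40],0],[[0,0,0],[0,0,-40],0],[[0,0,0],[0,0,-30],0],[[0,0,0],[0,0,-20],0],[[0,0,0],[0,0,0],0],[[0,0,0],[0,0,0],70],[[0,0,0],[0,0,0],140],[[0,0,0],[0,0,0],255],[[0,0,0],[0,0,0],255],[[0,0,0],[0,0,0],255],[[0,0,0],[0,0,0],255]]'

```text
clock: 35.67
tcp_pos: [0.4078, 0.2974, 0.0273]
tool_rot: [[0.978, 0.208, 0.003], [0.208, -0.978, 0.002], [0.003, -0.001, -1.0]]
wrist_force: [-1.0, 0.9, 7.9]
finger_gap: 0.615
finger_force: 25.8
```

Call:
arm_command --plan '[[[0,0,0],[0,0,0],255],[[0,0,0],[0,0,0],255],[[0,0,0],[0,0,0],255]]'

```text
clock: 35.92
tcp_pos: [0.4078, 0.2974, 0.0273]
tool_rot: [[0.978, 0.208, 0.003], [0.208, -0.978, 0.002], [0.003, -0.001, -1.0]]
wrist_force: [-1.0, 0.1, 8.8]
finger_gap: 0.614
finger_force: 25.8
```

Call:
arm_command --plan '[[[0,0,0],[0,0,10],255],[[0,0,0],[0,0,30],255],[[0,0,0],[0,0,40],255],[[0,0,0],[0,0,40],255],[[0,0,0],[8,-12,13],255],[[0,0,0],[17,-27,0],255],[[0,0,0],[17,-27,0],255],[[0,0,0],[17,-27,0],255],[[0,0,0],[17,-27,0],255],[[0,0,0],[17,-27,0],255],[[0,0,0],[17,-27,0],255],[[0,0,0],[17,-27,0],255]]'

```text
clock: 36.92
tcp_pos: [0.5341, 0.0939, 0.1596]
tool_rot: [[0.978, 0.208, 0.001], [0.208, -0.978, 0.0], [0.001, 0.0, -1.0]]
wrist_force: [1.2, 0.6, -1.6]
finger_gap: 0.609
finger_force: 27.0
```

Call:
arm_command --plan '[[[0,0,0],[17,-27,0],255],[[0,0,0],[10,-12,0],255],[[0,0,0],[0,0,0],255],[[0,0,0],[0,0,-20],255],[[0,0,0],[0,0,-30],255],[[0,0,0],[0,0,-20],255],[[0,0,0],[0,0,-5],255],[[0,0,0],[0,0,-2],255],[[0,0,0],[0,0,0],255],[[0,0,0],[0,0,0],255]]'

```text
clock: 37.75
tcp_pos: [0.5607, 0.0577, 0.0827]
tool_rot: [[0.978, 0.209, 0.001], [0.209, -0.978, 0.001], [0.001, -0.0, -1.0]]
wrist_force: [0.6, 0.4, -1.9]
finger_gap: 0.612
finger_force: 27.1
```

Call:
arm_command --plan '[[[0,0,0],[0,0,-1],255],[[0,0,0],[0,0,0],255],[[0,0,0],[0,0,0],255]]'

```text
clock: 38.0
tcp_pos: [0.5609, 0.0575, 0.082]
tool_rot: [[0.978, 0.209, 0.001], [0.209, -0.978, 0.0], [0.001, -0.0, -1.0]]
wrist_force: [-3.5, -0.8, 10.2]
finger_gap: 0.615
finger_force: 27.7
```

Contact. I'll release, rise and check.

Call:
arm_command --plan '[[[0,0,0],[0,0,0],150],[[0,0,0],[0,0,0],80],[[0,0,0],[0,0,0],0],[[0,0,0],[0,0,0],0],[[0,0,0],[0,0,0],0],[[0,0,0],[0,0,10],0],[[0,0,0],[0,0,30],0],[[0,0,0],[0,0,40],0],[[0,0,0],[0,0,40],0],[[0,0,0],[0,0,40],0]]'

```text
clock: 38.83
tcp_pos: [0.5601, 0.0567, 0.2427]
tool_rot: [[0.978, 0.209, -0.0], [0.209, -0.978, 0.0], [-0.0, -0.0, -1.0]]
wrist_force: [1.0, -0.5, -0.8]
finger_gap: 1.002
finger_force: 0.0
```

Call:
arm_command --plan '[[[0,0,-0.1],[5,-20,40],0],[[0,0,-0.1],[5,-30,40],0],[[0,0,0],[5,-13,30],0],[[0,0,0],[0,0,26],0],[[0,0,0],[0,0,0],0],[[0,0,0],[0,0,0],0],[[0,0,0],[0,0,0],0]]'

```text
clock: 39.42
tcp_pos: [0.5739, 0.0005, 0.3662]
tool_rot: [[1.0, 0.01, -0.001], [0.01, -1.0, 0.0], [-0.001, -0.0, -1.0]]
wrist_force: [0.1, 0.2, -0.8]
finger_gap: 1.001
finger_force: 0.0
```

Run:
```python
from h import *
p=vision.camera_params('wrist'); im=vision.capture('wrist')
q=lambda *b:[int(v/1.5625) for v in b]
for n,lo,hi,b,z in [('cap',(18,120,60),(30,255,255),q(280,210,390,320),.118),('carton',(33,120,120),(60,255,255),q(420,200,540,310),.136)]:
    m=mask(im,lo,hi,b); print(n,m.sum(),rect('wrist',m,z,p))
s=r.read_state(); print(s['tcp_pos'],s['clock'])
d=vision.capture('side'); save(np.hstack([cv2.resize(im,(460,345)),cv2.resize(d[120:290,150:320],(340,345))]),'c7.png')
```

```text
cap 1097 [5.5800e-01 5.4200e-02 5.1200e-02 5.0600e-02 8.9874e+01]
carton 639 [ 0.5466 -0.0816  0.0242  0.0504 11.5588]
[5.73695064e-01 3.84362082e-04 3.65619674e-01] 39.4667
```

View pics/c7.png

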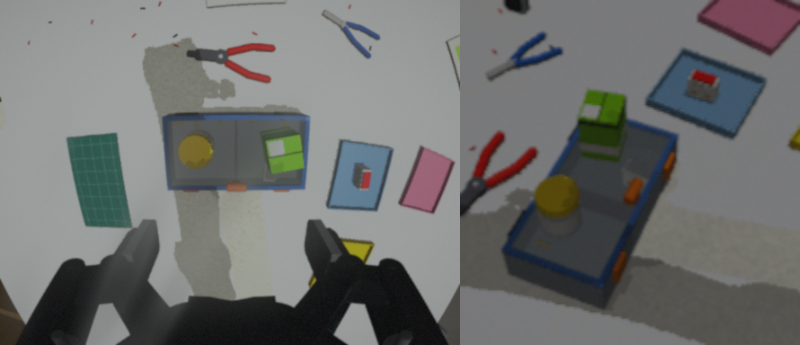

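Everything is back in place: the jar is within about 4 mm of its start, the carton within about 3 mm, the lid is shut and the switch is upright in the tray. The carton mask only caught the front half of the top, so its full centre works out to about (0.559, -0.079).

```bash
python3 -c "
from bench import r
print(r.sign_off())"
```

```text
the job is handed in; nothing more can be done
None
```

The job is handed in (no verdict shown): the red-rocker switch stands upright in the blue job tray, the lid is shut, and the carton and jar are back on it within about 4 mm of where they started.

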